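# Fit the spare circuit card in the one cage slot keyed for it

## Robot

A 6-joint arm with a two-finger parallel gripper is mounted at the origin on the work surface. World frame = base frame: x ahead of the robot, y to its left, z up, the work surface at z = 0. Lengths are in m, angles in degrees, forces in N, time in s.
With the tool pointing down it reaches from about 0.325 to 0.9 m from the base axis. Payload 6.1 kg.
Tool frame: the origin (TCP) lies at the very end of the fingers, on their centre line; the grasp point (between the pads) lies 19 mm behind it (bot.hold_point_z is the z of the grasp point in the tool frame, in m); z points along the fingers, y is the line along which they close (so a half turn about z gives the same grasp; the last joint's range is limited). The gripper opens to 85 mm and grips with 20 to 120 N. Pads are 22 mm wide; open, the fingers measure 114 mm over their backs; the gripper's body (76 mm by 85 mm) begins 54 mm behind the grasp point. The pads swing forward as they close: fully open they stand 13 mm farther back than shut.
Start: joints at [-72.428, 12.628, 87.462, -0, 79.91, -7.225], TCP at [0.262, -0.567, 0.2] pointing down, gripper open.
Joint ranges: [-170.65, 170.65], [-52.31, 119.04], [5.05, 147.46], [-71.25, 251.25], [11.57, 151.72], [-153.62, 153.62]. Speed limits (degrees/s): [147.25, 147.25, 172.46, 180, 180, 180].

## Interface

Orientations are given as a 3x3 rotation matrix whose columns are the frame's x, y, z axes.
In Python, from cell import bot gives the robot as it stands. The module is installed in compiled form; this text tells all that it offers.
- The arm moves only by the tool carry_out, never from a script. Its argument "rows" is a list that holds one entry, the list of rows, each a list of 6 numbers: the shift along the tool's x, y, z as a fraction of full scale, then the turn, a rotation vector about the tool's x, y, z as a fraction of full scale. A call has 1 to 8 rows; each row is the pose to reach, as a shift and turn from the pose commanded when the call began, along the tool's axes at that moment; what a row does not reach only later rows make up. Full scale, the value 1, is 0.6 m for a shift and pi/2 rad for a turn. A row lasts 1/8 s, in which the tool goes at most 62.5 mm and 10.7 degrees, less where a joint would pass 70% of its speed; a pose out of reach is approached as far as the arm can. A call with a number of a shift or a turn outside -1 to 1 is refused whole. A call with a gripper value outside its range is refused whole. "claw" is the opening, from -1 (shut) to 1 (fully open), set as the call begins (left out, the last holds). The fingers move at their own pace and stop on an object; "newtons" is the grip in N (left out, the last holds). Time passes only in rows, so rows that repeat a pose let the fingers close. It gives the time, the measured TCP pose, the force, the opening and the grip force at its end, in the units of the state.
- bot.get_obs(): the state, without advancing time (a new reading comes with each control period).
- bot.camera(name): name is "scene" or "top"; returns the picture (420x560x3 uint8, red, green, blue); there is no depth.
- bot.calibration(name): a dict with "fx", "fy", "cx", "cy" (pixels), "pose" (4x4, takes a point from camera to world coordinates). Camera axes: x right, y down, z forward; pixel columns grow to the right and rows downward; lengths in m; the calibration is good to about 2 mm. A picture is of the moment at which its call begins. calibration takes no time and is no camera call.
- bot.sign_off(): hands the job in; it is judged then, once.
The state is a dict: "t": time; "joints": joint angles; "dq": joint speeds; "joint_torque": joint torques, N m; "ee_pos": TCP position; "eef_rot": TCP orientation; "wrist_force": force on the tool from outside, world axes, zero at the start; "torque": the same for the moment, N m; "width": finger opening in m; "gripper_force": force on a finger pad.
Only numpy, scipy, OpenCV 4.12 (cv2) and the standard library are available. Lean on these libraries where they do the work, as an engineer would, in place of code of your own. Each camera call takes 0.05 s, during which the arm holds its last target. There are 200 camera calls.

## Task

Press on top of the orange dust cover of the card cage and draw it towards the robot until it is fully open. Then take the spare circuit card by its red handle from the wooden stand and slide it edgewise into the one free slot that lets it go fully home, with its metal panel flat on the cage top; the other two free slots stop it half-way, so feel for the right one. Keep hold of the card until it is home, then let go, and leave the screwdriver, the mug and the parts tray alone.

Things in the scene. Friction and masses are not known exactly. Their poses are not given: they have to be found in the camera images.
- cage: Fixed grey-green metal card cage, 320 (x) by 176 (y) mm, flat top 115 mm above the bench. Origin on the bench under the middle free slot; z up, x away from the robot (within 0.2 rad), y along the slots. Two installed cards with black handles stand 52 mm above its top at x = +102 and +130 mm; side runners 6 mm above it at y = +-84 mm.
- slot_front (a point): centre of the mouth of the front (nearest the robot, cage x = -30 mm) slot, on the cage's top face (115 mm above the bench), axes as cage. Each free slot is vertical, 9 mm wide (x) and 104.5 mm long (y), with a 2 mm bevelled mouth.
- slot_middle (a point): centre of the mouth of the middle (cage x = 0) slot, on the cage's top face (115 mm above the bench), axes as cage. One of the three slots, a different one each time, takes the card fully; in the other two a rigid keying block hidden inside stops the card with its panel still 45 mm above the cage top.
- slot_back (a point): centre of the mouth of the back (cage x = +30 mm) slot, on the cage's top face (115 mm above the bench), axes as cage. From outside the three slots look alike.
- cover (a joint): How far the dust cover has been drawn, m: 0 shut, 0.110 fully open at its stop. It slides along the cage's -x (towards the robot) against about 2 N of friction and stays where it is left. It starts shut or up to 0.012 open. All three slots are free of it from 0.095.
- cover_top (a point): Centre of the top face of the orange dust cover, a smooth flat plate 100 mm (x) by 152 mm (y) by 5 mm with no grip, lying on the cage top (its top face 120.5 mm above the bench) over the three free slots. It moves with the cover; axes as cage.
- card_handle (a point): Centre of the loose card's red handle, 12 (x) by 60 (y) by 46 mm (z, out of the card through the handle). It is 23 mm below the handle's top and 29 mm above the metal panel's underside. At the start the card leans in the stand, handle up, its z 0.3 rad from upright towards the stand's -x side. Fully home this point is 144 mm above the bench over the slot's centre; either way round fits.
- card_edge (a point): Middle of the card's lower edge, 129 mm below the handle's centre along the card's z. The card is one rigid piece of about 0.2 kg: green plate 6 mm thick (x), 100 mm wide (y), 100 mm tall (z); above it the metal panel 15 by 112 by 6 mm; above that the handle.
- stand: Fixed wooden stand 120 by 130 mm that holds the card at the start; origin on the bench under its centre, z up. Its upright parts reach at most 115 mm above the bench. To the left or the right of the cage; its -x side faces the robot within 0.3 rad.
- parts_tray: Fixed open blue parts tray, a bystander, 120 by 130 mm and 35 mm high, on the other side of the cage; origin on the bench under its centre.
- mug: White mug, a bystander, 80 mm across and 90 mm high, loose on the bench beyond the cage; origin under its centre.
- screwdriver_mid (a point): Screwdriver lying on the bench, a bystander, about 200 mm long, beyond the cage; this point is the middle of the tool.
Not all that is in view belongs to the job. There is more than one size of the part that bears card_handle; the job needs the larger.

How it is judged (in metres and radians):
On the way, in this order (a step that is already met when the one before it is completed fails the run):
1. the dust cover is drawn fully open (at least 100 mm) (value of joint cover above 0.1 m), for 0.1 s.
2. the card is brought home in a slot (panel within 6 mm of the cage top) while the fingers still hold or press it (z of card_handle in the frame of cage below 0.15 m and y of card_handle in the frame of cage between -0.006 and 0.006 m and x of card_handle in the frame of cage between -0.036 and 0.036 m and angle between card_handle's own z axis and vertical below 0.06 rad and contact force between the fingers and card above 1 N), for 0.1 s.
At the end, for the whole second after the job is handed in: The card stands upright (within 0.06 rad) in a free slot of the cage with its panel within 3 mm of flat on the cage top and its handle within 6 mm of the slot's line, at rest and released; the dust cover is still open, at least 95 mm (z of card_handle in the frame of cage below 0.147 m and y of card_handle in the frame of cage between -0.006 and 0.006 m and x of card_handle in the frame of cage between -0.036 and 0.036 m and angle between card_handle's own z axis and vertical below 0.06 rad and value of joint cover above 0.095 m and linear speed of card below 0.02 m/s); the robot touches nothing.
It fails at once if the mug or the screwdriver is moved by more than 30 mm (distance of any of mug, screwdriver_mid from where it was at the start of the episode above 0.03 m).
It fails at once if the parts tray is struck or anything is put in it (contact force between any of the arm, the fingers and parts_tray above 2 N or contact force between card and parts_tray above 1 N).
It also fails if it takes over 67 s, if anything falls off the work surface, if the arm or the gripper's body presses on something with over 40 N, if the wrist force passes 120 N, or if a joint passes its speed limit or range.

## Working session

There is one attempt and no reset: what is moved stays moved. The work goes in short steps, Python scripts to look and compute and a tool call to move; the robot and the scene stay as the last step left them, time stands still between calls to the robot, and variables do not carry over. Pictures are saved under pics/ and viewed, at most 10 in all, crops included, and the job is handed in when it is done.

Besides the shell and the picture viewer there is one more tool, called after "Call:" as name([rows], argument=value, ...), one row to a line, values as JSON. carry_out: Moves the arm, as the interface text tells. Its arguments: {"type":"object","properties":{"rows":{"type":"array"},"claw":{"type":"number"},"newtons":{"type":"number"}},"required":["rows"]}

```bash
mkdir -p pics
python3 - <<'E'
from cell import bot
import cv2,numpy as np
o=bot.get_obs();print(o)
for n in("scene","top"):
    c=bot.calibration(n);print(n,c)
    cv2.imwrite(f"pics/{n}0.png",bot.camera(n)[:,:,::-1])
E
```

```text
{'t': 0.0, 'joints': array([-7.24269861e+01,  1.26769498e+01,  8.75277302e+01, -1.48079308e-03,
        7.99116736e+01, -7.22349202e+00]), 'dq': array([ 0.0307348 , -0.06663542,  0.02407822,  0.06522558,  0.0105668 ,
       -0.09376166]), 'joint_torque': array([ 1.85589503e-03, -4.96889949e+01, -3.89397776e+01, -5.16148566e-05,
        1.08857715e-02,  1.82702570e-05]), 'ee_pos': array([ 0.26191423, -0.56670724,  0.19886271]), 'eef_rot': array([[ 9.07801220e-01,  4.19400213e-01, -6.37383747e-04],
       [ 4.19400634e-01, -9.07799201e-01,  1.92829911e-03],
       [ 2.30112600e-04, -2.01783143e-03, -9.99997938e-01]]), 'wrist_force': array([ 0.47382695, -0.179772  , -0.09417789]), 'torque': array([-0.03487693,  0.02690414, -0.00877085]), 'gripper_force': 0.0, 'width': 0.08529890771775477}
scene {'fx': 443.0848726143842, 'fy': 443.0848726143842, 'cx': 277.180292971252, 'cy': 213.53537475280442, 'pose': array([[-0.4021793 ,  0.56258985, -0.72231882,  1.35876847],
       [ 0.9153429 ,  0.26428705, -0.30380871,  0.35204347],
       [ 0.01997982, -0.78335497, -0.6212534 ,  0.82737698],
       [ 0.        ,  0.        ,  0.        ,  1.        ]])}
top {'fx': 393.03689326663624, 'fy': 393.03689326663624, 'cx': 281.056062344575, 'cy': 206.6077418492359, 'pose': array([[ 0.00925126, -0.98668175,  0.16239934,  0.34937155],
       [-0.99994886, -0.00846467,  0.00553485, -0.02538409],
       [-0.00408648, -0.16244224, -0.98670959,  1.04549024],
       [ 0.        ,  0.        ,  0.        ,  1.        ]])}
```

View pics/scene0.png

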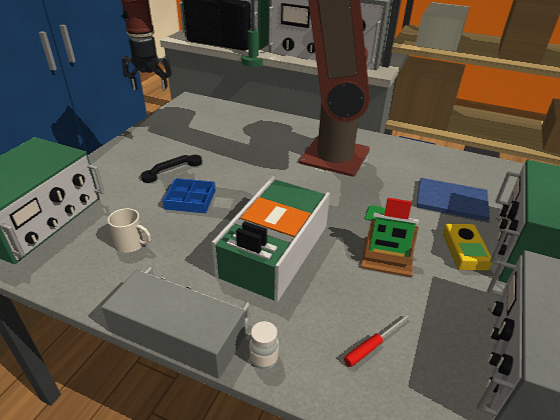

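View pics/top0.png

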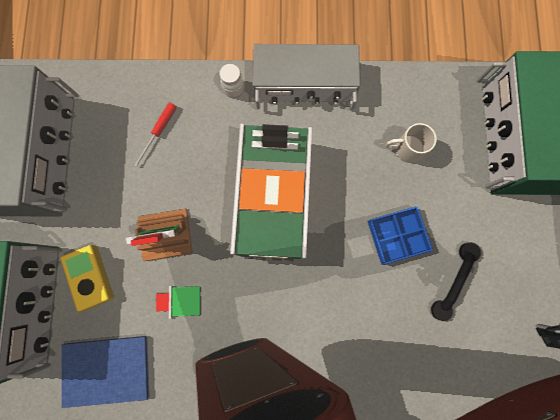

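The scene picture shows the orange cover at (275,215), the card in the stand with its red handle at (398,208), and the mug and screwdriver. The top picture shows the cover at (272,190), the stand at (163,235) with a red handle near (147,240), a small card lying flat at (180,301), and the tray at (400,236). The two candidates are the stand card (147,240) and the flat card (180,301). The stand card fits because it is larger and leans in the wooden stand. I'll confirm that in a crop.

```bash
cat > h.py <<'E'
from cell import bot
import cv2,numpy as np
def ray(n,p):
    c=bot.calibration(n);T=np.array(c["pose"])
    d=T[:3,:3]@np.array([(p[0]-c["cx"])/c["fx"],(p[1]-c["cy"])/c["fy"],1.])
    return T[:3,3],d/np.linalg.norm(d)
def onz(n,p,z):
    o,d=ray(n,p);return o+d*(z-o[2])/d[2]
def tri(p,q):
    a,u=ray("scene",p);b,v=ray("top",q)
    s,t=np.linalg.lstsq(np.c_[u,-v],b-a,rcond=None)[0]
    return (a+s*u+b+t*v)/2,np.linalg.norm(a+s*u-b-t*v)
def proj(n,P):
    c=bot.calibration(n);T=np.array(c["pose"]);q=T[:3,:3].T@(np.array(P)-T[:3,3])
    return np.array([c["fx"]*q[0]/q[2]+c["cx"],c["fy"]*q[1]/q[2]+c["cy"]])
def mask(im,lo,hi):
    return cv2.inRange(cv2.cvtColor(im,cv2.COLOR_BGR2HSV),lo,hi)
def blobs(m,a=30):
    c,_=cv2.findContours(m,cv2.RETR_EXTERNAL,cv2.CHAIN_APPROX_NONE)
    return [k for k in c if cv2.contourArea(k)>a]
E
python3 - <<'E'
from h import *
np.set_printoptions(precision=4,suppress=True)
for n in("scene","top"):
    im=cv2.imread(f"pics/{n}0.png")
    for k in blobs(mask(im,(8,180,150),(18,255,255)),300):
        r=cv2.minAreaRect(k)
        if r[0][1]<100: continue
        w=np.array([onz(n,p,.1205) for p in k[:,0].astype(float)])[:,:2].astype(np.float32)
        R=cv2.minAreaRect(w);print(n,"orange",r[0],"world",R)
    for nm,lo,hi in(("red",(0,180,110),(4,255,255)),("red2",(176,180,110),(180,255,255))):
        for k in blobs(mask(im,lo,hi)):
            r=cv2.minAreaRect(k);print(n,nm,cv2.contourArea(k),np.array(r[0]),cv2.boxPoints(r).round(1).tolist())
    for k in blobs(mask(im,(0,0,170),(180,40,255)),150):
        r=cv2.minAreaRect(k);print(n,"white",r, [onz(n,p,.121)[:2].round(4).tolist() for p in cv2.boxPoints(r)] if n=="top" else "")
a=cv2.resize(cv2.imread("pics/top0.png")[190:330,110:210],None,fx=4,fy=4,interpolation=cv2.INTER_CUBIC)
b=cv2.resize(cv2.imread("pics/scene0.png")[180:280,350:440],None,fx=4,fy=4,interpolation=cv2.INTER_CUBIC)
o=np.zeros((560,760,3),np.uint8);o[:,:400]=a;o[:400,400:]=b
cv2.imwrite("pics/crop.png",o)
E
```

```text
scene orange (275.3000183105469, 215.1000213623047) world ((0.5440922975540161, 0.004936419427394867), (0.15244559943675995, 0.10034561157226562), 87.34626770019531)
scene red 422.5 [364.26 348.68] [[344.29998779296875, 356.0], [376.8999938964844, 331.6000061035156], [384.20001220703125, 341.29998779296875], [351.6000061035156, 365.79998779296875]]
scene red 394.0 [397.9865 208.0811] [[384.5, 215.10000610351562], [387.5, 197.10000610351562], [411.5, 201.10000610351562], [408.5, 219.10000610351562]]
scene white ((264.5, 332.5), (23.0, 27.0), 90.0) 
scene white ((302.6658935546875, 228.97164916992188), (3.502103328704834, 89.62667083740234), 35.311214447021484) 
scene white ((243.0923309326172, 209.5439453125), (3.246744155883789, 88.39862060546875), 42.5633544921875) 
top orange (271.75384521484375, 189.9307861328125) world ((0.5423924922943115, 0.0023287907242774963), (0.1512727439403534, 0.09863319993019104), 87.27696228027344)
top red 167.5 [162.5 302. ] [[157.0, 294.0], [168.0, 294.0], [168.0, 310.0], [157.0, 310.0]]
top red 129.5 [144.0406 239.7433] [[130.39999389648438, 238.6000
[... 442 characters left out ...]
0.0126], [0.5085, -0.0089]]
top white ((306.6199035644531, 191.98190307617188), (4.090602874755859, 130.23338317871094), 2.726310968399048) [[0.3829, -0.069], [0.7014, -0.084], [0.701, -0.094], [0.3825, -0.0785]]
top white ((420.5, 137.5), (29.0, 31.0), 90.0) [[0.7132, -0.324], [0.7138, -0.4004], [0.6396, -0.3963], [0.639, -0.3209]]
top white ((236.5780792236328, 188.0058135986328), (4.219748497009277, 130.4578094482422), 4.253836631774902) [[0.3907, 0.0991], [0.7106, 0.0849], [0.7098, 0.0745], [0.3901, 0.0892]]
top white ((229.0172576904297, 72.20690155029297), (18.186960220336914, 20.429189682006836), 85.2363510131836) [[0.8668, 0.143], [0.8718, 0.0914], [0.8226, 0.0863], [0.8177, 0.1374]]
```

View pics/crop.png

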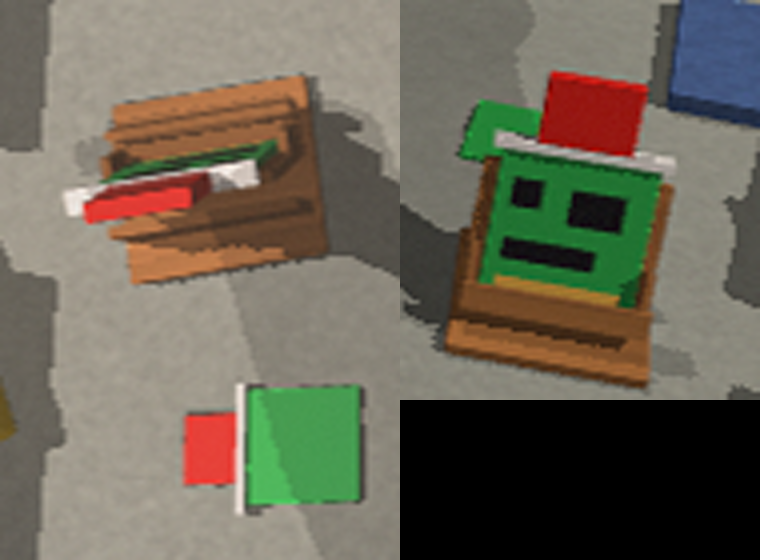

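The crop confirms it: the card in the wooden stand is the larger one, with a red handle at top (147,239) and scene (398,208). The flat card at (180,301) is smaller, so I'll leave it alone. Next I compute the handle pose and the first move.

```bash
cat >> h.py <<'E'
from scipy.spatial.transform import Rotation as Ro
np.set_printoptions(precision=4,suppress=True)
def row(P,R,o=None):
    o=o or bot.get_obs();M=o["eef_rot"]
    return np.r_[M.T@(np.array(P)-o["ee_pos"])/.6,Ro.from_matrix(M.T@R).as_rotvec()/(np.pi/2)]
def down(yaw): # tool x at yaw (rad), tool z down
    c,s=np.cos(yaw),np.sin(yaw);return np.array([[c,s,0],[s,-c,0],[0,0,-1.]])
CY=np.deg2rad(-2.7)
E
cat > handle.py <<'E'
from h import *
from scipy.optimize import least_squares
def handle(top,scene,verbose=True):
    out=[]
    mt=mask(top,(0,150,50),(5,255,255))|mask(top,(175,150,50),(180,255,255))
    ms=mask(scene,(0,150,50),(5,255,255))|mask(scene,(175,150,50),(180,255,255))
    k=[b for b in blobs(mt) if abs(b[:,0].mean(0)-[147,239]).max()<15][0]
    j=[b for b in blobs(ms) if abs(b[:,0].mean(0)-[398,208]).max()<15][0]
    q=np.array(cv2.minAreaRect(k)[0]);p=np.array(cv2.minAreaRect(j)[0])
    B=cv2.boxPoints(cv2.minAreaRect(k));print(B.tolist(),cv2.contourArea(k))
    e=sorted([(np.linalg.norm(B[i]-B[(i+1)%4]),i) for i in range(4)])[-1][1]
    d=onz("top",B[e],.2)-onz("top",B[(e+1)%4],.2);d=d/np.linalg.norm(d);d*=np.sign(d[1])
    L=np.linalg.norm(onz("top",B[e],.18)-onz("top",B[(e+1)%4],.18))
    X=np.array([d[1],-d[0],0]);Z=np.array([0,0,np.cos(.3)])-np.sin(.3)*X;x=np.cross(d,Z)
    f=lambda c:np.r_[proj("top",c+.023*Z)-q,proj("scene",c+.006*x)-p]
    r=least_squares(f,[.45,.3,.17]);print("handle",r.x,"res",r.fun,"y axis",d,"yaw",np.degrees(np.arctan2(X[1],X[0])),"len",L)
    return r.x,d,Z
E
python3 - <<'E'
from handle import *
handle(cv2.imread("pics/top0.png"),cv2.imread("pics/scene0.png"))
print(row([.555,.003,.16],down(np.pi/2+CY)))
E
```

```text
[[130.0270233154297, 238.16217041015625], [160.8378448486328, 233.02703857421875], [162.05406188964844, 240.3243408203125], [131.2432403564453, 245.45947265625]] 173.5
handle [0.4227 0.2833 0.1511] res [-1.4857  0.3626 -1.7491  0.281 ] y axis [-0.1742  0.9847 -0.    ] yaw 10.033645084787087 len 0.06823035046167494
[ 0.8417 -0.6571  0.0664 -0.0009 -0.0007 -0.6945]
```

Call:
carry_out([
  [[0.84,-0.66,0,0,0,-0.694],[0.84,-0.66,0,0,0,-0.694],[0.84,-0.66,0,0,0,-0.694],[0.84,-0.66,0,0,0,-0.694],[0.84,-0.66,0,0,0,-0.694],[0.84,-0.66,0,0,0,-0.694],[0.84,-0.66,0,0,0,-0.694],[0.84,-0.66,0,0,0,-0.694]],
], claw=-1)

```text
t: 1.1
ee_pos: [0.4899, -0.12, 0.1998]
eef_rot: [[0.048, 0.999, 0.0], [0.999, -0.048, -0.0], [-0.0, 0.0, -1.0]]
wrist_force: [1.2, -0.8, -0.5]
width: 0.0003
gripper_force: 0.0
```

Call:
carry_out([
  [[0,0,0,0,0,0],[0,0,0,0,0,0]],
])

```text
t: 1.35
ee_pos: [0.4891, -0.1221, 0.1996]
eef_rot: [[0.047, 0.999, -0.001], [0.999, -0.047, -0.0], [-0.0, -0.001, -1.0]]
wrist_force: [0.1, -0.0, -0.2]
width: 0.0001
gripper_force: 0.0
```

Call:
carry_out([
  [[0.213,0.1,0,0,0,0],[0.213,0.1,0.05,0,0,0],[0.213,0.1,0.12,0,0,0],[0.213,0.1,0.12,0,0,0],[0.213,0.1,0.12,0,0,0]],
])

```text
t: 1.98
ee_pos: [0.5558, 0.0008, 0.1289]
eef_rot: [[0.05, 0.999, 0.0], [0.999, -0.05, -0.001], [-0.001, 0.0, -1.0]]
wrist_force: [0.9, -0.0, 1.2]
width: -0.0002
gripper_force: 0.0
```

Call:
carry_out([
  [[0,0,0.005,0,0,0],[0,0,0.01,0,0,0],[0,0,0.0135,0,0,0],[0,0,0.0135,0,0,0]],
])

```text
t: 2.48
ee_pos: [0.5554, 0.0026, 0.1199]
eef_rot: [[0.048, 0.999, -0.0], [0.999, -0.048, -0.0], [-0.0, -0.0, -1.0]]
wrist_force: [-0.2, -1.0, -0.0]
width: -0.0004
gripper_force: 0.0
```

Call:
carry_out([
  [[0,0,0.002,0,0,0],[0,0,0.004,0,0,0],[0,0,0.004,0,0,0]],
])

```text
t: 2.85
ee_pos: [0.5554, 0.0028, 0.1173]
eef_rot: [[0.048, 0.999, -0.0], [0.999, -0.048, 0.0], [0.0, -0.0, -1.0]]
wrist_force: [-0.5, 0.2, -0.5]
width: 0.0001
gripper_force: 0.0
```

Call:
carry_out([
  [[0,0,0.002,0,0,0],[0,0,0.004,0,0,0],[0,0,0.004,0,0,0]],
])

```text
t: 3.22
ee_pos: [0.5554, 0.0027, 0.1149]
eef_rot: [[0.048, 0.999, -0.0], [0.999, -0.048, 0.0], [0.0, -0.0, -1.0]]
wrist_force: [0.4, -0.1, -0.7]
width: -0.0002
gripper_force: 0.0
```

Run:
```python
from h import *
for n in("scene","top"):cv2.imwrite(f"pics/{n}1.png",bot.camera(n)[:,:,::-1])
a=cv2.resize(cv2.imread("pics/scene1.png")[140:300,190:350],(600,600),interpolation=cv2.INTER_CUBIC)
cv2.imwrite("pics/c1.png",a);print(bot.get_obs()["wrist_force"])
```

```text
[ 0.1104 -0.928   0.2383]
```

View pics/c1.png

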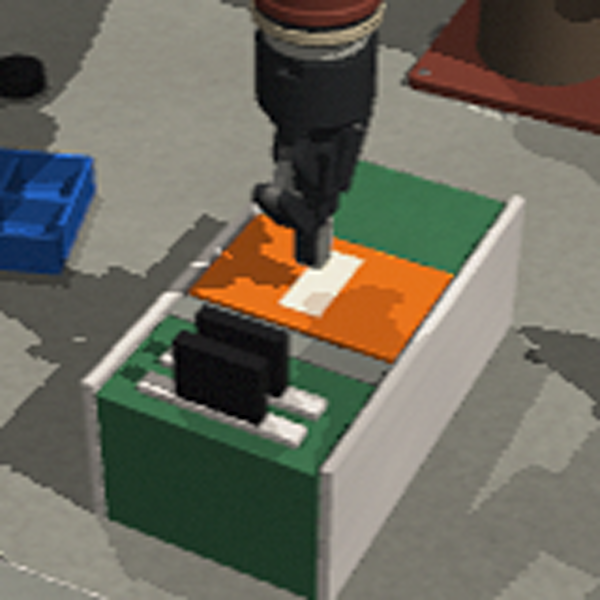

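Run:
```python
from h import *
for z in(.115,.1205,.13,.14): print(z,proj("scene",[.5554,.0027,z]),proj("top",[.5554,.0027,z]))
print(onz("scene",(273.2,209.9),.1205), bot.get_obs()["joints"])
```

```text
0.115 [272.9009 218.9318] [271.8162 184.9801]
0.1205 [272.9311 217.2521] [271.7539 184.485 ]
0.13 [272.9838 214.3268] [271.6446 183.6163]
0.14 [273.0399 211.2139] [271.5271 182.6829]
[ 0.5274 -0.0091  0.1205] [ -7.8531   7.577  102.6821   0.0007  69.7404  -5.1091]
```

Call:
carry_out([
  [[0,0,0.004,0,0,0],[0,0,0.008,0,0,0],[0,0,0.008,0,0,0]],
])

```text
t: 3.7
ee_pos: [0.5553, 0.0028, 0.1099]
eef_rot: [[0.048, 0.999, -0.001], [0.999, -0.048, 0.0], [0.0, -0.001, -1.0]]
wrist_force: [0.0, -0.4, 0.6]
width: -0.0003
gripper_force: 0.0
```

Call:
carry_out([
  [[0,0,0.004,0,0,0],[0,0,0.008,0,0,0],[0,0,0.008,0,0,0]],
])

```text
t: 4.08
ee_pos: [0.5553, 0.0028, 0.1052]
eef_rot: [[0.048, 0.999, -0.001], [0.999, -0.048, 0.0], [0.0, -0.001, -1.0]]
wrist_force: [0.6, 0.2, -0.5]
width: 0.0001
gripper_force: 0.0
```

Call:
carry_out([
  [[0,0,0.004,0,0,0],[0,0,0.008,0,0,0],[0,0,0.008,0,0,0]],
])

```text
t: 4.45
ee_pos: [0.5552, 0.0028, 0.1003]
eef_rot: [[0.048, 0.999, -0.001], [0.999, -0.048, 0.0], [0.0, -0.001, -1.0]]
wrist_force: [1.0, 0.3, -0.4]
width: -0.0003
gripper_force: 0.0
```

Run:
```python
from h import *
a=bot.camera("scene")[:,:,::-1][165:245,225:325];b=bot.camera("top")[:,:,::-1][150:230,220:320]
a,b=[cv2.resize(i,(400,320),interpolation=cv2.INTER_CUBIC) for i in(a,b)]
cv2.imwrite("pics/c2.png",np.hstack([a,b]));print(bot.get_obs()["wrist_force"],bot.get_obs()["ee_pos"])
```

```text
[0.3274 0.3357 0.023 ] [0.5555 0.0028 0.1006]
```

View pics/c2.png

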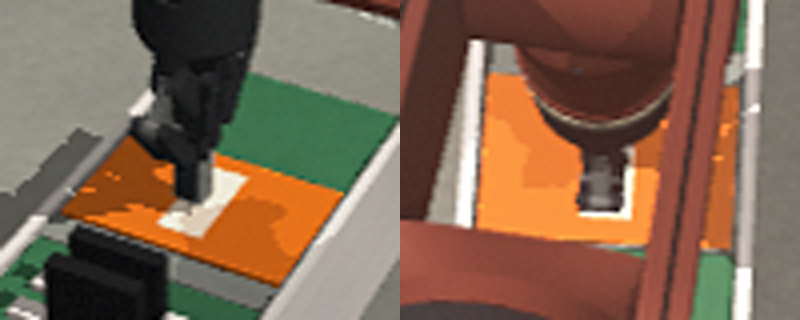

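The tip is at scene pixel (273,216), still just above the cover. The reported TCP z reads about 20 mm low against the cover height, so I'll keep descending and let the force show contact.

Call:
carry_out([
  [[0,0,0.003,0,0,0],[0,0,0.006,0,0,0],[0,0,0.006,0,0,0]],
])

```text
t: 4.92
ee_pos: [0.5553, 0.0028, 0.0968]
eef_rot: [[0.048, 0.999, -0.0], [0.999, -0.048, 0.0], [0.0, -0.0, -1.0]]
wrist_force: [-0.1, -0.4, 0.1]
width: 0.0002
gripper_force: 0.0
```

Call:
carry_out([
  [[0,0,0.003,0,0,0],[0,0,0.005,0,0,0],[0,0,0.005,0,0,0]],
])

```text
t: 5.3
ee_pos: [0.5554, 0.0028, 0.0939]
eef_rot: [[0.048, 0.999, -0.0], [0.999, -0.048, 0.0], [0.0, -0.0, -1.0]]
wrist_force: [0.2, 0.3, -0.1]
width: 0.0
gripper_force: 0.0
```

Call:
carry_out([
  [[0,0,0.003,0,0,0],[0,0,0.006,0,0,0],[0,0,0.006,0,0,0]],
])

```text
t: 5.68
ee_pos: [0.5553, 0.0028, 0.0902]
eef_rot: [[0.048, 0.999, -0.001], [0.999, -0.048, 0.0], [0.0, -0.001, -1.0]]
wrist_force: [0.0, 0.0, 0.3]
width: -0.0002
gripper_force: 0.0
```

Call:
carry_out([
  [[0,0,0.003,0,0,0],[0,0,0.005,0,0,0],[0,0,0.005,0,0,0]],
])

```text
t: 6.05
ee_pos: [0.5568, 0.0027, 0.0892]
eef_rot: [[0.048, 0.999, 0.003], [0.999, -0.048, -0.0], [-0.0, 0.003, -1.0]]
wrist_force: [-1.7, -0.2, 6.6]
width: 0.0001
gripper_force: 3.8
```

Call:
carry_out([
  [[0,0,0.004,0,0,0],[0,-0.01,0.005,0,0,0],[0,-0.03,0.005,0,0,0],[0,-0.05,0.005,0,0,0],[0,-0.07,0.005,0,0,0],[0,-0.07,0.005,0,0,0]],
])

```text
t: 6.8
ee_pos: [0.5171, 0.0045, 0.0891]
eef_rot: [[0.048, 0.999, 0.008], [0.999, -0.048, -0.001], [-0.0, 0.008, -1.0]]
wrist_force: [-2.3, 1.5, 18.2]
width: -0.0001
gripper_force: 9.5
```

```bash
cat > cov.py <<'E'
from h import *
for n in("scene","top"):
    im=bot.camera(n)[:,:,::-1].copy();cv2.imwrite(f"pics/cov_{n}.png",im)
    m=mask(im,(8,180,90),(18,255,255));m[:100]=0
    k=max(blobs(m,50),key=cv2.contourArea)
    w=np.array([onz(n,p,.1205) for p in k[:,0].astype(float)])[:,:2].astype(np.float32)
    print(n,"cover",cv2.minAreaRect(w),"cage-x range",(w@[np.cos(CY),np.sin(CY)]).min(),(w@[np.cos(CY),np.sin(CY)]).max())
E
python3 cov.py
```

```text
scene cover ((0.5066199898719788, 0.006865829229354858), (0.15224657952785492, 0.10354742407798767), 87.22108459472656) cage-x range 0.45400357839809097 0.5575996715681306
top cover ((0.4967176616191864, 0.027164243161678314), (0.11009815335273743, 0.08804012835025787), 83.41397857666016) cage-x range 0.4531887470259566 0.5421910760145511
```

Call:
carry_out([
  [[0,-0.03,0,0,0,0],[0,-0.06,0,0,0,0],[0,-0.09,0,0,0,0],[0,-0.12,0,0,0,0],[0,-0.135,0,0,0,0],[0,-0.145,0,0,0,0],[0,-0.145,0,0,0,0]],
])

```text
t: 7.78
ee_pos: [0.4325, 0.008, 0.0891]
eef_rot: [[0.048, 0.999, 0.013], [0.999, -0.048, -0.002], [-0.001, 0.013, -1.0]]
wrist_force: [4.4, 0.0, 14.8]
width: -0.0
gripper_force: 7.3
```

```bash
python3 cov.py
```

```text
scene cover ((0.44664934277534485, 0.009557180106639862), (0.15246331691741943, 0.10271871089935303), 87.29679107666016) cage-x range 0.3943458976385345 0.4970640346822848
top cover ((0.40292060375213623, 0.0553864985704422), (0.060121264308691025, 0.015218175016343594), 85.35829162597656) cage-x range 0.39234784719264165 0.40801156729240035
```

Call:
carry_out([
  [[0,0.02,0.004,0,0,0],[0,0.02,0.004,0,0,0],[0,-0.01,0.004,0,0,0],[0,-0.03,0.004,0,0,0],[0,-0.03,0.004,0,0,0]],
])

```text
t: 8.5
ee_pos: [0.4174, 0.0084, 0.089]
eef_rot: [[0.048, 0.999, 0.02], [0.999, -0.048, -0.003], [-0.002, 0.02, -1.0]]
wrist_force: [6.8, -0.3, 22.7]
width: -0.0003
gripper_force: 11.3
```

```bash
python3 cov.py
```

```text
scene cover ((0.4465356171131134, 0.009459510445594788), (0.15268684923648834, 0.10293670743703842), 87.29679107666016) cage-x range 0.3941262043813913 0.4970640346822848Traceback (most recent call last):
  File "cov.py", line 5, in <module>
    k=max(blobs(m,50),key=cv2.contourArea)
ValueError: max() iterable argument is empty
```

Call:
carry_out([
  [[0,0,-0.02,0,0,0],[0,0,-0.1,0,0,0],[0,0,-0.2,0,0,0],[0.2,0,-0.2,0,0,0],[0.4,0,-0.2,0,0,0],[0.5,0,-0.2,0,0,0],[0.5,0,-0.2,0,0,0],[0.5,0,-0.2,0,0,0]],
], claw=1)

```text
t: 9.6
ee_pos: [0.4222, 0.3116, 0.2017]
eef_rot: [[0.047, 0.999, -0.001], [0.999, -0.047, -0.0], [-0.0, -0.001, -1.0]]
wrist_force: [1.2, -1.2, 0.1]
width: 0.0853
gripper_force: 0.0
```

```bash
python3 cov.py;python3 - <<'E'
from h import *
a=cv2.imread("pics/cov_scene.png")[160:300,200:340];b=cv2.imread("pics/cov_top.png")[120:260,210:350]
cv2.imwrite("pics/c3.png",np.hstack([cv2.resize(i,(400,400),interpolation=cv2.INTER_CUBIC) for i in(a,b)]))
E
```

```text
scene cover ((0.44683054089546204, 0.009436920285224915), (0.1526695340871811, 0.10234539955854416), 87.29679107666016) cage-x range 0.39471509575116004 0.4970640346822848
top cover ((0.44279760122299194, 0.007382437586784363), (0.15219484269618988, 0.09808889776468277), 87.35755920410156) cage-x range 0.3928740076370982 0.49102089909339786
```

View pics/c3.png

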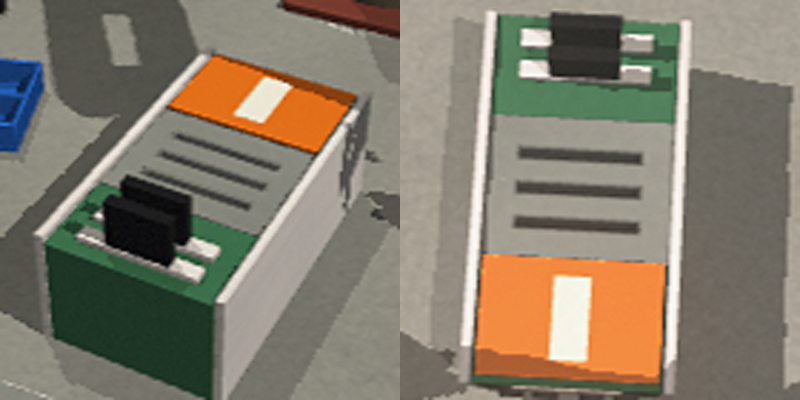

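Cover is drawn back to the near end of the cage. All three slots are clear, in the top crop at about (580,155), (578,188) and (577,225). Measuring them now.

Run:
```python
from h import *
for n,(x0,x1,y0,y1) in(("scene",(235,325,195,255)),("top",(240,305,165,207))):
    im=cv2.imread(f"pics/cov_{n}.png");g=cv2.cvtColor(im,cv2.COLOR_BGR2GRAY)
    m=np.zeros_like(g);m[y0:y1,x0:x1]=(g[y0:y1,x0:x1]<95)*255
    for k in blobs(m,25):
        r=cv2.minAreaRect(k)
        if max(r[1])<3.5*min(r[1]): continue
        w=np.array([onz(n,p,.115) for p in k[:,0].astype(float)])[:,:2].astype(np.float32)
        R=cv2.minAreaRect(w);print(n,np.array(r[0]),"world",R)
from handle import *
handle(cv2.imread("pics/top0.png"),cv2.imread("pics/scene0.png"))
```

```text
scene [268.05 225.85] world ((0.585503876209259, 0.002290971577167511), (0.10538752377033234, 0.008067086338996887), 87.52620697021484)
scene [273.95 219.15] world ((0.5550074577331543, 0.004521127790212631), (0.10295777767896652, 0.008392302319407463), 87.14031219482422)
scene [278.9388 212.6899] world ((0.5252440571784973, 0.005436420440673828), (0.10307051986455917, 0.00854421965777874), 87.41967010498047)
scene [321.6892 216.3649] world ((0.49079668521881104, 0.11181734502315521), (0.10445818305015564, 0.010593047365546227), 13.559823036193848)
scene [284.2144 205.9104] world ((0.49260032176971436, 0.0047736018896102905), (0.1548488438129425, 0.01011049747467041), 87.39403533935547)
top [271.5102 198.3113] world ((0.5225725769996643, 0.003049194812774658), (0.10382596403360367, 0.008789952844381332), 87.34454345703125)
top [271.9945 186.105 ] world ((0.5526261329650879, 0.002288278192281723), (0.10210006684064865, 0.008841749280691147), 87.40373992919922)
top [272.9662 174.1092] world ((0.5824741721153259, 0.00031095370650291443), (0.10250131785869598, 0.008872035890817642), 87.2091064453125)
[[130.0270233154297, 238.16217041015625], [160.8378448486328, 233.02703857421875], [162.05406188964844, 240.3243408203125], [131.2432403564453, 245.45947265625]] 173.5
handle [0.4227 0.2833 0.1511] res [-1.4857  0.3626 -1.7491  0.281 ] y axis [-0.1742  0.9847 -0.    ] yaw 10.033645084787087 len 0.06823035046167494
```

```bash
cat >> h.py <<'E'
C=np.array([.4227,.2833,.1511]);PS=np.deg2rad(10)
def leanR(psi=PS,t=.3):
    X=np.array([np.cos(psi),np.sin(psi),0]);Y=np.array([-np.sin(psi),np.cos(psi),0])
    Z=np.array([0,0,np.cos(t)])-np.sin(t)*X
    return np.c_[Y,np.cross(-Z,Y),-Z]
E
python3 - <<'E'
from h import *
R=leanR();Z=-R[:,2];B=np.array([0,0,-.031])
print(R,C+Z*.056+B,row(C+Z*.056+B,R))
E
```

```text
[[-0.1736  0.9408  0.291 ]
 [ 0.9848  0.1659  0.0513]
 [ 0.      0.2955 -0.9553]] [0.4064 0.2804 0.1736] [-0.0559 -0.0231  0.0463 -0.1913  0.0202 -0.1377]
```

Call:
carry_out([
  [[-0.056,-0.023,0.02,-0.19,0.02,-0.138],[-0.056,-0.023,0.046,-0.19,0.02,-0.138],[-0.056,-0.023,0.046,-0.19,0.02,-0.138],[-0.056,-0.023,0.046,-0.19,0.02,-0.138],[-0.056,-0.023,0.046,-0.19,0.02,-0.138]],
])

```text
t: 10.32
ee_pos: [0.4101, 0.2773, 0.1773]
eef_rot: [[-0.168, 0.941, 0.293], [0.986, 0.16, 0.05], [0.0, 0.298, -0.955]]
wrist_force: [0.2, 0.4, 0.6]
width: 0.0853
gripper_force: 0.0
```

Run:
```python
from h import *
s=bot.camera("scene")[:,:,::-1].copy();t=bot.camera("top")[:,:,::-1].copy()
cv2.imwrite("pics/s4.png",s);cv2.imwrite("pics/t4.png",t)
a=s[120:270,325:475];b=t[170:320,80:230]
cv2.imwrite("pics/c4.png",np.hstack([cv2.resize(i,(400,400),interpolation=cv2.INTER_CUBIC) for i in(a,b)]))
o=bot.get_obs();print(o["ee_pos"],o["eef_rot"])
R=o["eef_rot"]
for off in (0,.031):
  for y in(-.0427,.0427):
    for nm,b in(("world",np.array([0,0,off])),("tool",-off*R[:,2])):
      P=o["ee_pos"]+R[:,1]*y+b-.013*R[:,2]
      p=proj("scene",P);q=proj("top",P);print(off,nm,y,p,"crop",(p-[325,120])*400/150,q,(q-[80,170])*400/150+[400,0])
```

```text
[0.4095 0.277  0.1763] [[-0.1682  0.9414  0.2924]
 [ 0.9858  0.1607  0.0495]
 [-0.0004  0.2966 -0.955 ]]
0 world -0.0427 [397.2813 186.3305] crop [192.7502 176.8813] [148.2963 262.6182] [582.1234 246.9818]
0 tool -0.0427 [397.2813 186.3305] crop [192.7502 176.8813] [148.2963 262.6182] [582.1234 246.9818]
0 world 0.0427 [398.0572 196.3719] crop [194.8191 203.6585] [140.3962 224.775 ] [561.0564 146.0665]
0 tool 0.0427 [398.0572 196.3719] crop [194.8191 203.6585] [140.3962 224.775 ] [561.0564 146.0665]
0.031 world -0.0427 [399.5753 176.3263] crop [198.8675 150.2035] [143.3527 262.2983] [568.9405 246.1288]
0.031 tool -0.0427 [399.5898 174.8631] crop [198.9062 146.3016] [144.0234 266.6465] [570.7291 257.7239]
0.031 world 0.0427 [400.5358 185.809 ] crop [201.4288 175.4907] [135.0863 223.0382] [546.8967 141.4352]
0.031 tool 0.0427 [400.5442 184.1673] crop [201.4512 171.1128] [135.7656 227.4443] [548.7083 153.1847]
```

View pics/c4.png

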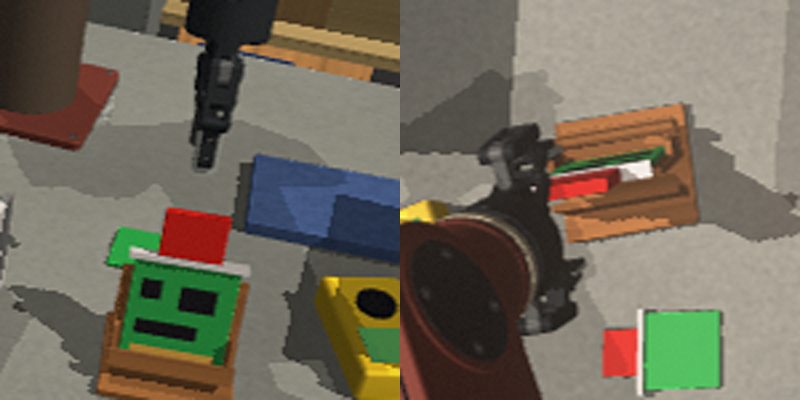

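Run:
```python
from h import *
R=leanR();Z=-R[:,2]
print(bot.hold_point_z,row(C-Z*.043,R))
```

```text
-0.0187 [ 0.0067  0.0099  0.1188  0.0007  0.0013 -0.0033]
```

Call:
carry_out([
  [[0.007,0.01,0.03,0,0,0],[0.007,0.01,0.06,0,0,0],[0.007,0.01,0.09,0,0,0],[0.007,0.01,0.09,0,0,0]],
])

```text
t: 10.92
ee_pos: [0.4282, 0.2838, 0.1235]
eef_rot: [[-0.169, 0.943, 0.288], [0.986, 0.162, 0.047], [-0.002, 0.292, -0.956]]
wrist_force: [-0.3, -0.3, 0.3]
width: 0.0854
gripper_force: 0.0
```

Call:
carry_out([
  [[0,0,0.012,0,0,0],[0,0,0.024,0,0,0],[0,0,0.024,0,0,0]],
])

```text
t: 11.3
ee_pos: [0.4323, 0.2848, 0.1105]
eef_rot: [[-0.169, 0.942, 0.29], [0.986, 0.162, 0.048], [-0.002, 0.294, -0.956]]
wrist_force: [-0.3, 0.1, -0.3]
width: 0.0853
gripper_force: 0.0
```

Run:
```python
from h import *
s=bot.camera("scene")[:,:,::-1].copy();t=bot.camera("top")[:,:,::-1].copy()
cv2.imwrite("pics/s5.png",s);cv2.imwrite("pics/t5.png",t)
a=s[160:260,350:450];b=t[190:290,105:205]
cv2.imwrite("pics/c5.png",np.hstack([cv2.resize(i,(400,400),interpolation=cv2.INTER_CUBIC) for i in(a,b)]))
```

```text
(no output)
```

View pics/c5.png

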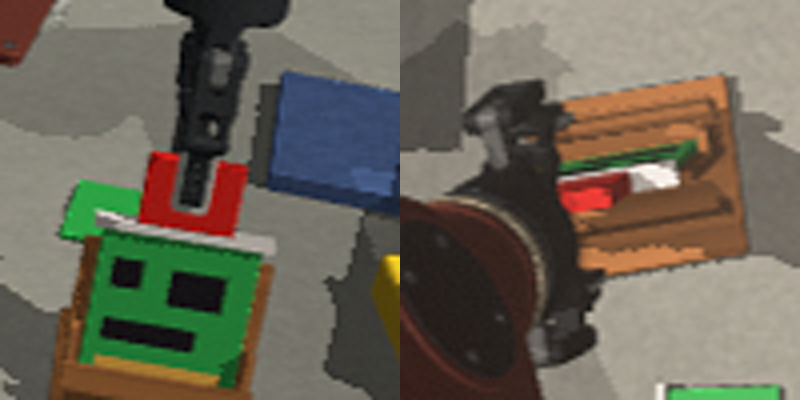

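The finger is centred across the red handle at scene crop (193,190) and straddles it, with the tip about 10 mm above the panel. Closing.

Call:
carry_out([
  [[0,0,0,0,0,0],[0,0,0,0,0,0],[0,0,0,0,0,0],[0,0,0,0,0,0],[0,0,0,0,0,0],[0,0,0,0,0,0]],
], claw=-1, newtons=40)

```text
t: 12.15
ee_pos: [0.4326, 0.2851, 0.1111]
eef_rot: [[-0.17, 0.941, 0.291], [0.986, 0.162, 0.049], [-0.001, 0.295, -0.955]]
wrist_force: [0.2, 0.1, 1.2]
width: 0.0116
gripper_force: 39.4
```

Call:
carry_out([
  [[0,0,-0.015,0,0,0],[0,0,-0.045,0,0,0],[0,0,-0.08,0,0,0],[0,0,-0.12,0,0,0],[0,0,-0.16,0,0,0],[0,0,-0.2,0,0,0],[0,0,-0.24,0,0,0],[0,0,-0.24,0,0,0]],
], newtons=80)

```text
t: 13.15
ee_pos: [0.3909, 0.2785, 0.2505]
eef_rot: [[-0.17, 0.941, 0.294], [0.985, 0.162, 0.051], [0.0, 0.298, -0.955]]
wrist_force: [0.7, 0.3, -3.0]
width: 0.0108
gripper_force: 79.1
```

Run:
```python
from h import *
o=bot.get_obs();print(o["ee_pos"],o["width"],o["wrist_force"])
R=down(np.pi/2+CY)
# true handle ~ ee - Ztool*(.031) - ... closed tip assumption; upright: ee z = handle z -.043
for c in([.5239,.0042],[.5538,.0034],[.584,.0013]): print(row([*c,.290-.043],R))
```

```text
[0.3909 0.2785 0.2505] 0.010834456705447793 [ 0.7472  0.316  -3.0082]
[-0.4881  0.1327  0.0475  0.1918 -0.021   0.1376]
[-0.4979  0.1793  0.0621  0.1918 -0.021   0.1376]
[-0.5099  0.2261  0.0767  0.1918 -0.021   0.1376]
```

Call:
carry_out([
  [[-0.03,0.01,0.0,0.03,0,0.02],[-0.1,0.035,0.01,0.06,-0.006,0.04],[-0.18,0.065,0.02,0.1,-0.01,0.07],[-0.26,0.095,0.03,0.13,-0.014,0.095],[-0.34,0.125,0.042,0.16,-0.018,0.12],[-0.42,0.15,0.052,0.192,-0.021,0.138],[-0.48,0.173,0.06,0.192,-0.021,0.138],[-0.498,0.179,0.062,0.192,-0.021,0.138]],
])

```text
t: 14.15
ee_pos: [0.5532, 0.0006, 0.2427]
eef_rot: [[0.051, 0.999, -0.006], [0.999, -0.051, -0.002], [-0.002, -0.006, -1.0]]
wrist_force: [0.7, 1.0, -2.3]
width: 0.0111
gripper_force: 79.1
```

Call:
carry_out([
  [[0,0,0,0,0,0],[0,0,0,0,0,0]],
])

```text
t: 14.4
ee_pos: [0.5525, 0.0039, 0.2446]
eef_rot: [[0.047, 0.999, -0.004], [0.999, -0.047, -0.001], [-0.001, -0.004, -1.0]]
wrist_force: [0.1, 0.7, -3.1]
width: 0.0106
gripper_force: 79.1
```

Run:
```python
from h import *
s=bot.camera("scene")[:,:,::-1].copy();t=bot.camera("top")[:,:,::-1].copy()
cv2.imwrite("pics/s6.png",s);cv2.imwrite("pics/t6.png",t)
a=s[100:240,200:340];b=t[110:250,200:340]
cv2.imwrite("pics/c6.png",np.hstack([cv2.resize(i,(400,400),interpolation=cv2.INTER_CUBIC) for i in(a,b)]))
o=bot.get_obs();print(o["ee_pos"],o["eef_rot"])
```

```text
[0.5527 0.004  0.2451] [[ 0.0465  0.9989 -0.0029]
 [ 0.9989 -0.0465 -0.0015]
 [-0.0016 -0.0028 -1.    ]]
```

View pics/c6.png

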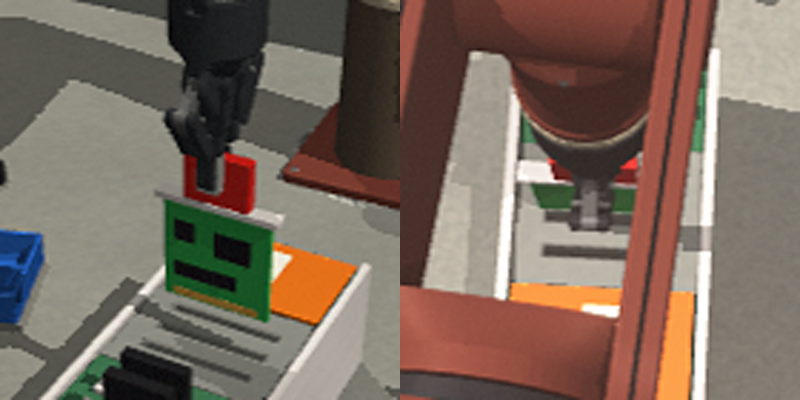

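The scene crop shows the card held upright, with the handle at (219,183) and the plate's lower edge running from (165,290) to (270,320). The top crop shows the panel's left end at (520,172). Now I measure the card relative to the slots.

```bash
cat > card.py <<'E'
from h import *
# per camera, position in cage axes; slot middle per camera
ex=np.array([np.cos(CY),np.sin(CY),0]);ey=np.array([-np.sin(CY),np.cos(CY),0])
SL={"scene":np.array([.5552,.0041,0]),"top":np.array([.5526,.0019,0])}
def measure(s,t,xc):
    # scene: rays onto card's front plane at cage x = xc(+offset) relative to the scene slot
    def onplane(p,off):
        o,d=ray("scene",p);o=o-SL["scene"];k=(xc+off-o@ex)/(d@ex);P=o+k*d;return P@ey,P[2]
    hsv=cv2.cvtColor(s,cv2.COLOR_BGR2HSV)
    roi=np.zeros(s.shape[:2],np.uint8);roi[140:245,235:325]=255
    for nm,m,off in(("red",mask(s,(0,150,50),(5,255,255))|mask(s,(175,150,50),(180,255,255)),.006),("green",mask(s,(40,120,60),(75,255,255)),.003)):
        k=max(blobs(cv2.morphologyEx(m&roi,cv2.MORPH_CLOSE,np.ones((5,5)))),key=cv2.contourArea)
        w=np.array([onplane(p,off) for p in k[:,0].astype(float)])
        r=cv2.minAreaRect((w*1000).astype(np.float32));print("scene",nm,"y,z mm",r,"y",w[:,0].min(),w[:,0].max(),"z",w[:,1].min(),w[:,1].max())
    # gold/lower edge
E
python3 - <<'E'
from card import *
s=cv2.imread("pics/s6.png");t=cv2.imread("pics/t6.png")
measure(s,t,-.001)
m=mask(t,(0,0,150),(180,45,255));
for k in blobs(m,10):
    x,y,w,h=cv2.boundingRect(k)
    if 230<x<300 and 150<y<205: print("top white",x,y,w,h,cv2.minAreaRect(k))
m=(mask(t,(0,150,50),(5,255,255))|mask(t,(175,150,50),(180,255,255)))
for k in blobs(m,5):
    x,y,w,h=cv2.boundingRect(k)
    if 230<x<300 and 140<y<205: print("top red",x,y,w,h)
for P in([.5527,.0039,.28],[.5527,.0039,.26]): print(proj("top",P))
# column profile of top at 243
for x in(242,244,246,249):print(x,[(y,t[y,x].tolist()) for y in range(162,180,1)])
E
```

```text
scene red y,z mm ((91.63519287109375, 337.1736755371094), (56.978294372558594, 65.62742614746094), 4.638460159301758) y 0.06502450469512412 0.12256277997125731 z 0.304906811462496 0.3706709350074349
scene green y,z mm ((6.718570709228516, 204.9512176513672), (94.31786346435547, 99.14222717285156), 89.55030822753906) y -0.04321850082858433 0.05600980629381024 z 0.15785068199014296 0.25218317353506603
top white 240 175 40 36 ((259.470703125, 192.49827575683594), (39.2850341796875, 33.11922073364258), 3.3664605617523193)
top white 244 160 7 5 ((247.0, 162.0), (4.0, 6.0), 90.0)
top red 252 166 8 7
top red 276 165 7 9
[268.9567 168.4652]
[269.2919 170.9764]
242 [(162, [75, 80, 84]), (163, [74, 79, 83]), (164, [75, 80, 84]), (165, [68, 74, 79]), (166, [204, 213, 227]), (167, [237, 243, 250]), (168, [230, 236, 244]), (169, [243, 247, 253]), (170, [244, 248, 253]), (171, [252, 255, 255]), (172, [255, 255, 255]), (173, [166, 175, 187]), (174, [110, 119, 123]), (175, [111, 119, 123]), (176, [110, 120, 122]), (177, [113, 122, 127]), (178, [112, 119, 126]), (179, [122, 131, 135])]
244 [(162, [14
[... 571 characters left out ...]
 (168, [227, 233, 241]), (169, [226, 232, 240]), (170, [227, 234, 242]), (171, [230, 236, 244]), (172, [233, 239, 246]), (173, [173, 181, 194]), (174, [66, 86, 72]), (175, [70, 94, 73]), (176, [84, 124, 86]), (177, [111, 127, 124]), (178, [125, 137, 136]), (179, [143, 152, 158])]
249 [(162, [113, 122, 127]), (163, [140, 150, 155]), (164, [140, 150, 155]), (165, [134, 145, 149]), (166, [173, 184, 192]), (167, [232, 238, 246]), (168, [229, 235, 242]), (169, [226, 232, 240]), (170, [228, 235, 242]), (171, [229, 234, 242]), (172, [232, 238, 246]), (173, [210, 219, 232]), (174, [85, 102, 95]), (175, [45, 75, 49]), (176, [48, 78, 51]), (177, [48, 80, 55]), (178, [48, 79, 55]), (179, [49, 82, 55])]
```

Run:
```python
from card import *
t=cv2.imread("pics/t6.png");print([(x,int(t[169,x].mean()),int(t[171,x].mean())) for x in range(234,246)])
for z in(.260,.264):
  for p in((243,165.6),(243,173.3),(243,169.4)):
    P=onz("top",p,z)-SL["top"];print(z,p,P@ex,P@ey)
```

```text
[(234, 149, 156), (235, 149, 151), (236, 174, 188), (237, 222, 231), (238, 239, 239), (239, 229, 217), (240, 172, 169), (241, 216, 235), (242, 247, 254), (243, 233, 252), (244, 233, 247), (245, 232, 236)]
0.26 (243, 165.6) 0.008390988830101698 0.05683005618920867
0.26 (243, 173.3) -0.007885104446595527 0.05565436415296678
0.26 (243, 169.4) 0.0003452964257856747 0.05624888131357995
0.264 (243, 165.6) 0.00732104006132146 0.056353119776870526
0.264 (243, 173.3) -0.008872169469427114 0.05518341478914141
0.264 (243, 169.4) -0.0006836807711386622 0.05577490445363097
```

Call:
carry_out([
  [[-0.0095,0.001,0,0,0,0],[-0.0095,0.001,0.03,0,0,0],[-0.0095,0.001,0.055,0,0,0],[-0.0095,0.001,0.062,0,0,0],[-0.0095,0.001,0.07,0,0,0],[-0.0095,0.001,0.078,0,0,0],[-0.0095,0.001,0.078,0,0,0]],
])

```text
t: 15.38
ee_pos: [0.5534, -0.0028, 0.1978]
eef_rot: [[0.048, 0.999, -0.003], [0.999, -0.048, -0.001], [-0.001, -0.003, -1.0]]
wrist_force: [0.5, 1.3, -2.6]
width: 0.0109
gripper_force: 79.0
```

Call:
carry_out([
  [[0,0,0.01,0,0,0],[0,0,0.02,0,0,0],[0,0,0.03,0,0,0],[0,0,0.03,0,0,0]],
])

```text
t: 15.88
ee_pos: [0.5528, -0.0029, 0.1792]
eef_rot: [[0.048, 0.999, -0.005], [0.999, -0.048, -0.001], [-0.002, -0.004, -1.0]]
wrist_force: [0.6, 1.9, -2.2]
width: 0.011
gripper_force: 78.9
```

Call:
carry_out([
  [[0,0,0.015,0,0,0],[0,0,0.03,0,0,0],[0,0,0.042,0,0,0],[0,0,0.047,0,0,0],[0,0,0.052,0,0,0],[0,0,0.057,0,0,0],[0,0,0.062,0,0,0],[0,0,0.062,0,0,0]],
])

```text
t: 16.88
ee_pos: [0.5551, -0.0027, 0.1493]
eef_rot: [[0.048, 0.999, 0.002], [0.999, -0.048, -0.002], [-0.001, 0.002, -1.0]]
wrist_force: [-9.3, 7.6, 30.6]
width: 0.0112
gripper_force: 84.1
```

The card stopped at reported z 0.149 with about 31 N upward, so the keying block is in the middle slot. I'll withdraw and try the front slot.

Call:
carry_out([
  [[0,0,-0.02,0,0,0],[0,0,-0.06,0,0,0],[0,0,-0.1,0,0,0],[0,0,-0.13,0,0,0],[0,0,-0.13,0,0,0],[0.002,-0.025,-0.13,0,0,0],[0.002,-0.05,-0.13,0,0,0],[0.002,-0.05,-0.13,0,0,0]],
])

```text
t: 17.88
ee_pos: [0.5219, -0.0002, 0.2204]
eef_rot: [[0.048, 0.999, -0.004], [0.999, -0.048, -0.002], [-0.002, -0.004, -1.0]]
wrist_force: [-0.6, 0.1, -2.0]
width: 0.0109
gripper_force: 79.2
```

Call:
carry_out([
  [[0,0,0.01,0,0,0],[0,0,0.018,0,0,0],[0,0,0.024,0,0,0],[0,0,0.03,0,0,0],[0,0,0.036,0,0,0],[0,0,0.042,0,0,0],[0,0,0.042,0,0,0]],
])

```text
t: 18.75
ee_pos: [0.5232, -0.0004, 0.1955]
eef_rot: [[0.048, 0.999, -0.004], [0.999, -0.048, -0.002], [-0.002, -0.004, -1.0]]
wrist_force: [0.2, -0.7, -2.5]
width: 0.0106
gripper_force: 79.2
```

Call:
carry_out([
  [[0,0,0.01,0,0,0],[0,0,0.02,0,0,0],[0,0,0.03,0,0,0],[0,0,0.045,0,0,0],[0,0,0.06,0,0,0],[0,0,0.067,0,0,0],[0,0,0.067,0,0,0]],
])

```text
t: 19.62
ee_pos: [0.523, -0.0005, 0.1552]
eef_rot: [[0.048, 0.999, -0.004], [0.999, -0.048, -0.002], [-0.002, -0.004, -1.0]]
wrist_force: [0.5, -1.2, -2.5]
width: 0.011
gripper_force: 79.1
```

Call:
carry_out([
  [[0,0,0.005,0,0,0],[0,0,0.01,0,0,0],[0,0,0.015,0,0,0],[0,0,0.02,0,0,0],[0,0,0.02,0,0,0]],
])

```text
t: 20.25
ee_pos: [0.5231, -0.0005, 0.1434]
eef_rot: [[0.048, 0.999, -0.004], [0.999, -0.048, -0.002], [-0.002, -0.004, -1.0]]
wrist_force: [-0.0, -0.2, -2.5]
width: 0.0107
gripper_force: 79.1
```

The card passed the block depth in the front slot with no resistance, so I'll go on to home.

Call:
carry_out([
  [[0,0,0.015,0,0,0],[0,0,0.03,0,0,0],[0,0,0.045,0,0,0],[0,0,0.055,0,0,0],[0,0,0.06,0,0,0],[0,0,0.065,0,0,0],[0,0,0.068,0,0,0],[0,0,0.068,0,0,0]],
])

```text
t: 21.25
ee_pos: [0.5235, -0.0007, 0.1043]
eef_rot: [[0.048, 0.999, -0.003], [0.999, -0.048, -0.002], [-0.002, -0.002, -1.0]]
wrist_force: [-4.7, 0.6, 5.9]
width: 0.0108
gripper_force: 80.3
```

Contact starts at the expected home height, so I press slightly.

Call:
carry_out([
  [[0,0,0.004,0,0,0],[0,0,0.006,0,0,0],[0,0,0.006,0,0,0],[0,0,0.006,0,0,0]],
])

```text
t: 21.75
ee_pos: [0.5236, -0.0007, 0.1043]
eef_rot: [[0.048, 0.999, -0.002], [0.999, -0.048, -0.002], [-0.002, -0.002, -1.0]]
wrist_force: [-15.4, 1.7, 29.7]
width: 0.0107
gripper_force: 84.0
```

Run:
```python
from h import *
s=bot.camera("scene")[:,:,::-1].copy();t=bot.camera("top")[:,:,::-1].copy()
a=s[150:250,220:320];b=t[140:240,220:320]
cv2.imwrite("pics/c7.png",np.hstack([cv2.resize(i,(400,400),interpolation=cv2.INTER_CUBIC) for i in(a,b)]))
```

```text
(no output)
```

View pics/c7.png

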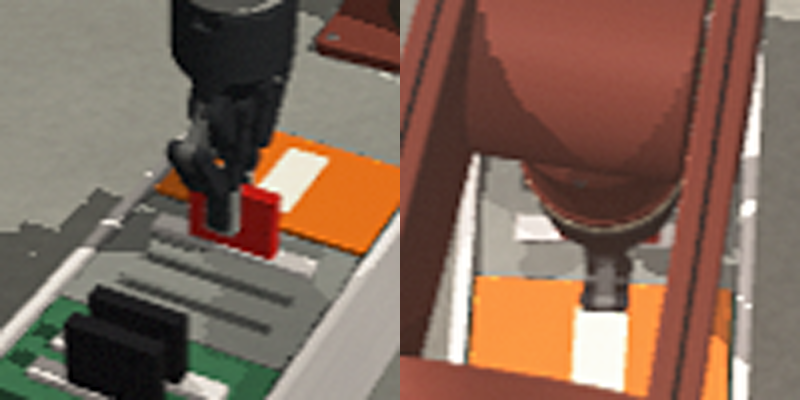

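The card is home: the panel lies flat on the cage top at scene crop (235,245) and the red handle stands upright. Releasing.

Call:
carry_out([
  [[0,0,-0.006,0,0,0],[0,0,-0.008,0,0,0],[0,0,-0.008,0,0,0]],
])

```text
t: 22.22
ee_pos: [0.5234, -0.0006, 0.1043]
eef_rot: [[0.048, 0.999, -0.003], [0.999, -0.048, -0.002], [-0.002, -0.003, -1.0]]
wrist_force: [-1.1, -0.3, 2.6]
width: 0.011
gripper_force: 79.8
```

Call:
carry_out([
  [[0,0,0,0,0,0],[0,0,0,0,0,0],[0,0,0,0,0,0],[0,0,0,0,0,0],[0,0,0,0,0,0],[0,0,0,0,0,0]],
], claw=1)

```text
t: 22.98
ee_pos: [0.5232, -0.0006, 0.1041]
eef_rot: [[0.048, 0.999, -0.003], [0.999, -0.048, -0.002], [-0.002, -0.003, -1.0]]
wrist_force: [-0.1, 0.3, 0.7]
width: 0.0853
gripper_force: 0.0
```

Call:
carry_out([
  [[0,0,-0.03,0,0,0],[0,0,-0.08,0,0,0],[0,0,-0.16,0,0,0],[0,0,-0.24,0,0,0],[0.15,0,-0.24,0,0,0],[0.35,0,-0.24,0,0,0],[0.45,0,-0.24,0,0,0],[0.45,0,-0.24,0,0,0]],
])

```text
t: 23.98
ee_pos: [0.5359, 0.2514, 0.2496]
eef_rot: [[0.048, 0.999, -0.001], [0.999, -0.048, -0.001], [-0.001, -0.001, -1.0]]
wrist_force: [0.6, -0.9, -0.3]
width: 0.0854
gripper_force: 0.0
```

```bash
python3 cov.py
python3 - <<'E'
from card import *
for n in("scene","top"):
    im=cv2.imread(f"pics/cov_{n}.png")
    m=mask(im,(0,150,50),(5,255,255))|mask(im,(175,150,50),(180,255,255))
    for k in blobs(m,30):
        c=np.array(cv2.minAreaRect(k)[0])
        if 240<c[0]<310 and 150<c[1]<230:
            w=np.array([onz(n,p,.167 if n=="top" else .144) for p in k[:,0].astype(float)])-SL[n]
            print(n,c,"x",(w@ex).min(),(w@ex).max(),"y",(w@ey).min(),(w@ey).max())
    print(n,"expected handle centre px",proj(n,SL[n]+[0,0,.144]-.03*ex))
o=bot.get_obs();print(o["wrist_force"],o["width"],o["ee_pos"])
E
```

```text
scene cover ((0.4466873109340668, 0.0094214528799057), (0.15260063111782074, 0.1027035117149353), 87.38087463378906) cage-x range 0.3943458976385345 0.4970640346822848
top cover ((0.4426563084125519, 0.00709795206785202), (0.15156854689121246, 0.09886566549539566), 87.35800170898438) cage-x range 0.3923905885677378 0.4912862229567853
scene [278.1541 203.1243] x -0.0642160067881235 -0.00020817639438839368 y -0.043912194573719796 0.03702461987856241
scene expected handle centre px [278.8959 203.6727]
top [271.3362 195.2845] x -0.04208929889966901 -0.023291925351269574 y -0.03014792082439816 0.02716411785026769
top expected handle centre px [271.0315 196.0059]
[ 0.7461 -1.5078  0.2742] 0.08516523754956049 [0.5349 0.2552 0.249 ]
```

The handle sits where a home card should be, within 1 px in both views, and the cover is still open. The robot is clear, so I'm handing in.

```bash
python3 -c "
from cell import bot
print(bot.sign_off())"
```

```text
the job is handed in; nothing more can be done
None
```

I drew the dust cover fully open, found the middle slot blocked, seated the card fully home in the front slot and let go, then handed the job in (no verdict was returned).

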